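Hang a roll stamp on the revolving stamp tree

TASK

Turn the revolving stamp tree until its empty arm points towards you, over the brass stud on the front of its foot, then hang the orange roll stamp on that arm: slide its eye over the arm and press it fully home until the spring catch has snapped up behind it. The crown sits in a soft rubber bush, so turn and press gently, and leave the other things on the counter where they are.

Things in the scene. Friction and masses are not known exactly. Their poses are not given: they have to be found in the camera images.
- stand: Foot of the stamp tree: a dark wooden disc 156 mm across and 21 mm high, fixed to the counter. Origin: centre of its underside, on the post's axis. Its -x axis is its front, with a small brass stud 60 mm from the axis. A slender post (13 mm) carries the crown in a soft rubber bush, so that crown and arms give way by about 1 mm for every 1.2 N of sideways push, stay level, and spring back.
- crown (a joint): Angle of the revolving crown (rad), growing anticlockwise seen from above; 0 (and 6.283) = the empty arm points exactly to the foot's front. It turns either way between -0.5 and 6.8, stays where it is left (friction 0.16 N m) and starts between 1.0 and 5.3. Four level arms at right angles, 178 mm above the counter; the three others carry stamps (red, blue, green handles) fixed to them.
- hub (a point): Centre of the crown on the post's axis, at the height of the arms' centre lines. The hub is 45 mm across; its knob rises 38 mm above this point.
- seat (a point): The seat on the empty arm: the point on the arm's centre line, 75 mm from the post's axis, where the middle of the stamp's eye finally belongs. x axis along the arm towards the post, z up. The arm is a steel rod 8 mm thick.
- collar (a joint): Spring-loaded collar on the empty arm behind the seat (stops stamps from rattling): travel towards the post, m. At rest (0) its face, 21 mm across, is 4 mm past the seat. It gives at 3 N and stops hard at 0.005 (6 N). The 12 mm thick stamp must push it back 3 to 4 mm before the catch can snap up; if let go sooner it is pushed out again. A hung stamp rests between collar and catch (about 0.002).
- tip_of_arm (a point): End of the empty arm, 119 mm from the post's axis, on the arm's centre line (a brass knob 9 mm thick). The arm is bare, apart from its catch, between here and the collar; nothing hangs below it.
- catch (a joint): Spring catch on top of the empty arm (rad), 0 = up: a sloping brass tongue, hinged 109 mm from the post's axis, rising towards the post to 12.5 mm above the arm's centre line; its end is 7 mm before the seat. A stamp pushed along the arm presses it down to about 0.2 and it snaps up behind it. The whole push is about 5 to 7 N when it snaps; over 16 N on the tree, by stamp or fingers, is too rough.
- roll_stamp: The orange-handled roll stamp (presses the star into bread rolls), loose, upright on the counter, about 160 g: aluminium disc 62 mm across and 20 mm high, a stem, and on top a flat upright lug 34 mm wide (y), 12 mm thick (x), from 50 to 90 mm above the underside. Origin: centre of the underside; z up; the eye runs through the lug along x; either side may face the post. Take it by the lug's 34 mm width.
- eye (a point): Middle of the stamp's eye: a round hole of 14 mm through the lug (12 mm deep), 66 mm above the stamp's underside; x axis along the hole.
- gift_box_0: Brown gift box with a red ribbon, 74x108x49 mm, loose; leave it alone.
- gift_box_1: Smaller brown gift box with a red ribbon, 69x73x61 mm, loose; leave it alone.
- shop_stamp: Small wooden hand stamp with a round knob, 26x46x71 mm, loose; leave it alone.
- stamp_pad: Flat black and dark red ink pad, 55x85x12 mm, loose; leave it alone.
- curd_jar: Yellow jar with a white lid, 68 mm across, 70 mm high, loose; leave it alone.
- fig_jar: Dark brown jar with a gold lid, 60 mm across, 80 mm high, loose; leave it alone.
- pastry_tongs: Grey pastry tongs lying flat, 42x228x30 mm, loose; leave them alone.
Mind the look-alikes: they are no part of the job. Leave any pink look-alike of the roll_stamp alone.

How it is judged:
On the way:
1. the empty arm has been turned to the front, over the brass stud, before the stamp is on it (x of tip_of_arm in the frame of stand below -0.107 m and y of tip_of_arm in the frame of stand between -0.03 and 0.03 m and distance between eye and seat above 0.05 m), for 0.2 s.
At the end, for the whole second after the job is handed in: The arm still points to the front (tip within 30 mm of the stud's line); the orange stamp hangs on it upright (14 degrees), at rest, its eye round the arm within 2 mm of the seat along it, the catch up behind it (under 0.035 rad) and the collar bearing on it (back by over 0.7 mm) (x of tip_of_arm in the frame of stand below -0.107 m and y of tip_of_arm in the frame of stand between -0.03 and 0.03 m and x of eye in the frame of seat between -0.002 and 0.002 m and y of eye in the frame of seat between -0.0055 and 0.0055 m and z of eye in the frame of seat between -0.0065 and 0.0045 m and value of joint catch below 0.035 rad and value of joint collar above 0.0007 m and angle between roll_stamp's own z axis and vertical below 0.25 rad and linear speed of roll_stamp below 0.03 m/s); the robot touches nothing.
It fails at once if the stamp is pressed against the tree with more than 16 N (contact force between roll_stamp and stand above 16 N).
It fails at once if the fingers or arm press on the tree with more than 16 N (contact force between any of the fingers, the arm and stand above 16 N).
It fails at once if another thing on the counter is moved by more than 25 mm (distance of any of gift_box_0, gift_box_1, shop_stamp, stamp_pad, curd_jar, fig_jar, pastry_tongs from where it was at the start of the episode above 0.025 m).
It also fails if it takes over 72 s, if anything falls off the work surface, if the arm or the gripper's body presses on something with over 40 N, if the wrist force passes 120 N, or if a joint passes its speed limit or range.

ROBOT

A 6-joint arm with a two-finger parallel gripper is mounted at the origin on a cart in front of the work surface, level with it; the furniture and walls round the work are solid. World frame = base frame: x ahead of the robot, y to its left, z up, the work surface at z = 0. Lengths are in m, angles in rad, forces in N, time in s.
With the tool pointing down it reaches from about 0.225 to 0.875 m from the base axis. Payload 3.4 kg.
Tool frame: the origin (TCP) lies on the centre line of the jaws, within the pads' length; the fingertips stand 8 mm ahead of it and the grasp point (between the pads) lies 11 mm behind it (r.tips_ahead is the distance from the TCP to the fingertips, in m); x points along the fingers, y is the direction in which the jaws open and shut, and the axes are right-handed (so a half turn about x gives the same grasp; the last joint's range is limited). The gripper opens to 85 mm and grips with 20 to 120 N. Pads are 22 mm wide; open, the fingers measure 114 mm over their backs; the gripper's body (76 mm by 85 mm) begins 54 mm behind the grasp point. The pads swing forward as they close: fully open they stand 13 mm farther back than shut.
Start: joints at [-1.416, 0.276, 1.505, -0, 1.361, -0.121], TCP at [0.157, -0.553, 0.239] pointing down, gripper open.
Joint ranges: [-2.89, 2.89], [-0.75, 2.08], [0.22, 2.7], [-1.18, 4.32], [0.11, 2.71], [-2.7, 2.7]. Speed limits (rad/s): [2.57, 2.57, 3.14, 3.14, 3.14, 3.14].

INTERFACE

Orientations are given as [roll, pitch, yaw] about the fixed x, y, z axes, in that order (R = Rz(yaw) Ry(pitch) Rx(roll)).
In Python, from bench import r gives the robot as it stands.
- The arm moves only by the shell command python3 -m inch 'ROWS' [OPENING] [FORCE]. ROWS is JSON, a list of rows, each a list of 4 numbers: the shift along the tool's x, y, z in cm, then the turn about the tool's x in degrees. A call has exactly 5 rows; each row shifts and turns the commanded pose from where the row before left it, along the tool's axes as they then stand; what a row does not reach is not made up. A row lasts 1/10 s, in which the tool goes at most 50 mm and 8.59 degrees, less where a joint would pass 70% of its speed; a pose out of reach is approached as far as the arm can. A call is refused whole if a number of a shift passes 5 or a number of a turn 8.59, either way. A call with a gripper value outside its range is refused whole. OPENING is the opening, from 0 (shut) to 1 (fully open), set as the call begins (- or left out, the last holds). The fingers move at their own pace and stop on an object; FORCE is the grip in N (left out, the last holds). Time passes only in rows, so rows that do not move let the fingers close, or fill a call up. It gives the time, the measured TCP pose, the force and the opening at its end, in the units of the state.
- r.read_state(): the state, without advancing time (a new reading comes with each control period).
- r.camera(name): name is "scene" or "side" or "wrist"; returns a dict with "img" (384x512x3 uint8, blue, green, red), "fx", "fy", "cx", "cy" (pixels), "dist_coeffs" ([k1, k2, p1, p2, k3] as OpenCV has them; the pictures are not rectified), "eye" and "attitude" of the camera in the world. Camera axes: x right, y down, z forward; pixel columns grow to the right and rows downward; lengths in m; the calibration is good to about 2 mm. A picture is of the moment at which its call begins. There is no depth.
- r.job_done(): hands the job in, once; it reports no verdict.
Trained networks look in a picture, given as the dict that the camera call returned (one of the last four; its "shot" number tells which), for a name from the list of things; names that differ only in an ending like _2 or _b are one class to them, and where a whole thing is asked for, a point or a joint stands for the part that bears it (a point fixed in the world has none). Each returns a list of dicts, best first, with "p" (0 to 1); they miss things now and then, are a little off and sometimes report something else, mostly with a low value. They report only what shows in the picture. A call takes as long as a camera call. They do not tell look-alikes from the thing itself.
- r.silhouettes(picture, target): "region" (384x512 bool, what is visible of it).
- r.place_of(picture, target): "location" ([x, y, z] in m, in world coordinates, good to about 4 mm: a listed point, or the origin of a listed thing).
The state is a dict: "time": time; "joints": joint angles; "qd": joint speeds; "joint_efforts": joint torques, N m; "eef_pos": TCP position; "eef_rot": TCP orientation; "wrist_force": force on the tool from outside, world axes, zero at the start; "wrist_torque": the same for the moment, N m; "width": finger opening in m.
Only numpy, scipy, OpenCV 4.12 (cv2) and the standard library are available. Lean on these libraries where they do the work, as an engineer would, in place of code of your own. Each camera call takes 0.05 s, during which the arm holds its last target. There are 200 camera calls.

## Working session

There is one attempt and no reset: what is moved stays moved. The work goes in short steps, Python scripts to look and compute and a shell command to move; the robot and the scene stay as the last step left them, time stands still between calls to the robot, and variables do not carry over. Pictures are saved under pics/ and viewed, about 8 in all and at most 12, crops included, and the job is handed in when it is done.

```bash
ls; mkdir -p pics; cat > h.py <<'E'
import numpy as np, cv2
from bench import r
from scipy.spatial.transform import Rotation as R
def st():
    s=r.read_state(); print('t',round(s['time'],2),'pos',np.round(s['eef_pos'],4),'rot',np.round(s['eef_rot'],3),'F',np.round(s['wrist_force'],1),'w',round(s['width'],4)); return s
E
python3 - <<'E'
from h import *
s=st(); print(R.from_euler('xyz',s['eef_rot']).as_matrix().round(3))
ims=[]
for n in ['scene','side']:
    c=r.camera(n); ims.append(c['img']); print(n,np.round(c['eye'],3),np.round(c['attitude'],3),c['fx'])
    for t in ['stand','hub','tip_of_arm','seat','roll_stamp','eye','gift_box_0','gift_box_1','shop_stamp','stamp_pad','curd_jar','fig_jar','pastry_tongs']:
        print(t,[(round(d['p'],2),np.round(d['location'],3).tolist()) for d in r.place_of(c,t)[:3]])
cv2.imwrite('pics/a.png',cv2.resize(np.hstack(ims),(800,300),interpolation=cv2.INTER_AREA))
cv2.imwrite('pics/a_scene.png',ims[0]);cv2.imwrite('pics/a_side.png',ims[1])
E
```

```text
pics
t 0.0 pos [ 0.1565 -0.5528  0.2385] rot [-1.709  1.569  1.708] F [ 0.5 -0.1  1. ] w 0.0855
[[-0.     0.272 -0.962]
 [ 0.002 -0.962 -0.272]
 [-1.    -0.002 -0.   ]]
scene [-0.142 -1.147  0.811] [-2.088 -0.027 -0.538] 401.29290531989227
stand [(0.79, [0.593, 0.014, -0.001])]
hub [(0.66, [0.594, 0.016, 0.179])]
tip_of_arm [(0.92, [0.667, 0.109, 0.173])]
seat [(0.8, [0.642, 0.075, 0.178])]
roll_stamp [(0.88, [0.442, -0.235, 0.001]), (0.81, [0.446, -0.344, -0.002]), (0.59, [0.434, -0.121, -0.0])]
eye [(0.68, [0.443, -0.234, 0.067]), (0.54, [0.447, -0.344, 0.06]), (0.52, [0.439, -0.114, 0.064])]
gift_box_0 [(0.67, [0.644, -0.436, 0.001]), (0.62, [0.551, -0.5, -0.004])]
gift_box_1 [(0.67, [0.644, -0.436, 0.001]), (0.62, [0.551, -0.5, -0.004])]
shop_stamp [(0.43, [0.426, 0.285, 0.003])]
stamp_pad []
curd_jar [(0.72, [0.638, -0.265, 0.003]), (0.56, [0.599, 0.016, 0.179]), (0.42, [0.639, 0.076, 0.178])]
fig_jar [(0.75, [0.576, -0.368, 0.002]), (0.43, [0.641, 0.075, 0.18]), (0.39, [0.44, -0.232, 0.068])]
pastry_tongs [(0.75, [0.36, 0.03, -0.001])]
side [0.073 0.926 0.68 ] [-2.026 -0.025 -2
[... 203 characters left out ...]
-0.12, -0.0]), (0.63, [0.338, -0.235, -0.001]), (0.61, [0.668, 0.111, 0.178])]
eye [(0.69, [0.449, -0.343, 0.063]), (0.65, [0.444, -0.236, 0.064]), (0.64, [0.334, -0.242, 0.064])]
gift_box_0 [(0.71, [0.641, -0.444, 0.001]), (0.66, [0.549, -0.498, 0.002])]
gift_box_1 [(0.71, [0.641, -0.444, 0.001]), (0.66, [0.549, -0.498, 0.002])]
shop_stamp [(0.72, [0.445, -0.236, -0.005]), (0.55, [0.431, 0.289, -0.003])]
stamp_pad [(0.58, [0.548, 0.231, 0.004]), (0.45, [0.637, -0.27, -0.001])]
curd_jar [(0.51, [0.634, -0.268, 0.001])]
fig_jar [(0.8, [0.573, -0.368, -0.006]), (0.45, [0.361, 0.034, -0.004]), (0.3, [0.64, -0.447, -0.001])]
pastry_tongs [(0.98, [0.36, 0.03, 0.001]), (0.22, [0.428, 0.29, -0.0])]
```

```bash
python3 - <<'E'
import cv2
a=cv2.imread('pics/a_scene.png');cv2.imwrite('pics/v1.png',cv2.resize(a,(800,600),interpolation=cv2.INTER_CUBIC))
a=cv2.imread('pics/a_side.png');cv2.imwrite('pics/v2.png',cv2.resize(a,(800,600),interpolation=cv2.INTER_CUBIC))
E
```

```text
(no output)
```

View pics/v1.png

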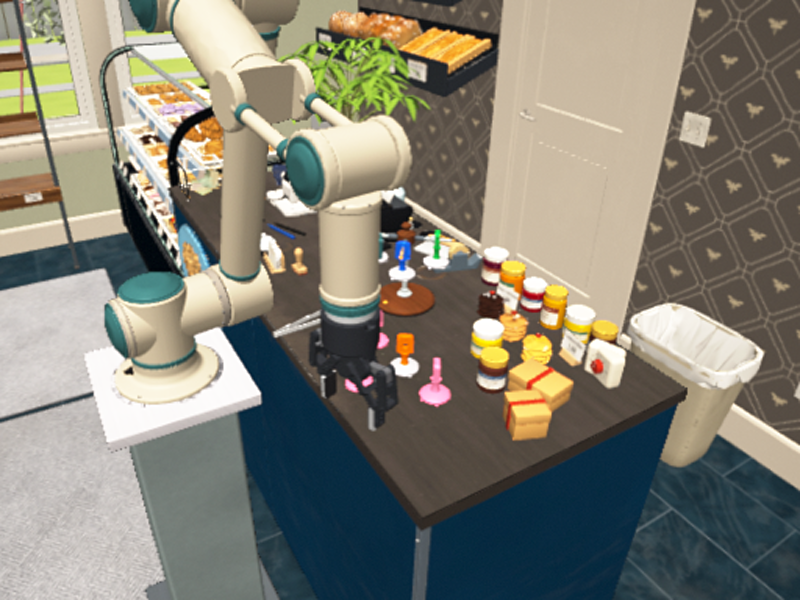

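View pics/v2.png

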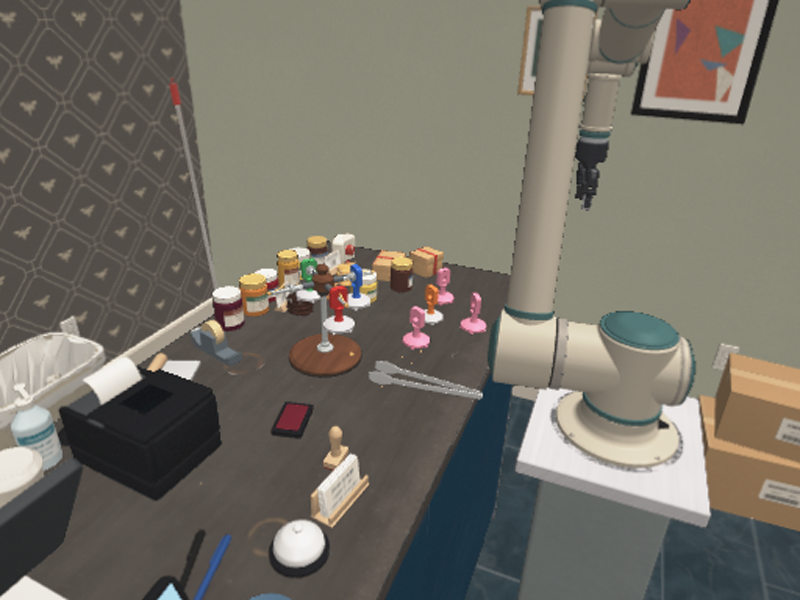

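The orange stamp is at scene (404,350) and side (431,303), which maps to world (0.443,-0.235). The three pink look-alikes are at scene (436,385), (378,325) and (355,380), i.e. world (0.446,-0.344), (0.436,-0.118) and (0.336,-0.238). Only the first one has an orange handle. The empty arm points to about +54° in the world frame. Next I'll find the stud and confirm the stamp in a crop.

```bash
cat >> h.py <<'E'
def cam(c):
    A=np.array(c['attitude'],float); M=R.from_euler('xyz',A).as_matrix() if A.size==3 else A
    K=np.array([[c['fx'],0,c['cx']],[0,c['fy'],c['cy']],[0,0,1.]]); return M,K,np.array(c['dist_coeffs'],float),np.array(c['eye'],float)
def proj(c,P):
    M,K,d,e=cam(c); rv=cv2.Rodrigues(M.T)[0]
    return cv2.projectPoints(np.atleast_2d(np.array(P,float)),rv,-M.T@e,K,d)[0].reshape(-1,2)
def ray(c,uv):
    M,K,d,e=cam(c); n=cv2.undistortPoints(np.array(uv,float).reshape(-1,1,2),K,d).reshape(-1,2)
    v=np.c_[n,np.ones(len(n))]@M.T; return e,v/np.linalg.norm(v,axis=1)[:,None]
def onz(c,uv,z):
    e,v=ray(c,uv); return e+v*((z-e[2])/v[:,2])[:,None]
def tri(obs):
    A=np.zeros((3,3));b=np.zeros(3)
    for c,uv in obs:
        e,v=ray(c,[uv]); Q=np.eye(3)-np.outer(v[0],v[0]); A+=Q; b+=Q@e
    return np.linalg.solve(A,b)
E
python3 - <<'E'
from h import *
out=[]
for n in ['scene','side']:
    c=r.camera(n); im=c['img']; hub=np.array([.597,.0145,0])
    print(n,proj(c,[hub,[.443,-.235,.0]]).round())
    a=np.deg2rad(np.arange(0,360,5)); 
    best=[]
    H=cv2.cvtColor(im,cv2.COLOR_BGR2HSV)
    fx,fy=proj(c,[[hub[0],hub[1],.021]])[0]
    ys,xs=np.mgrid[0:384,0:512]
    pts=onz(c,np.c_[xs.ravel(),ys.ravel()],.022); d=np.hypot(*(pts[:,:2]-hub[:2]).T)
    near=(d<.075).reshape(384,512)
    m=near&(H[...,0]>16)&(H[...,0]<34)&(H[...,1]>120)&(H[...,2]>110)
    k=np.argwhere(m)
    for y,x in k[:30]:
        p=onz(c,[[x,y]],.022)[0]; print(x,y,im[y,x],p.round(3),round(np.hypot(*(p-hub)[:2]),3),round(np.degrees(np.arctan2(*(p-hub)[1::-1]))))
    for t in ['roll_stamp','stand']:
        for dd in r.silhouettes(c,t)[:3]:
            g=dd['region']; yy,xx=np.nonzero(g); print(t,round(dd['p'],2),g.sum(),xx.min(),xx.max(),yy.min(),yy.max(),im[g].mean(0).round())
    if n=='scene': out.append(cv2.resize(im[140:260,205:305],(500,600),interpolation=cv2.INTER_CUBIC))
    else: out.append(cv2.resize(im[155:245,180:320],(466,300),interpolation=cv2.INTER_CUBIC))
a=np.zeros((600,800,3),np.uint8); a[:, :400]=cv2.resize(out[0],(400,480)).repeat(1,0)[:0] if 0 else cv2.copyMakeBorder(cv2.resize(out[0],(400,480)),0,120,0,0,0); a[:257,400:]=cv2.resize(out[1],(400,257)); cv2.imwrite('pics/v3.png',a)
E
```

```text
scene [[258. 192.]
 [258. 236.]]
246 192 [ 52 166 240] [0.534 0.006 0.022] 0.063 -172
247 192 [ 50 146 220] [0.538 0.004 0.022] 0.06 -170
245 193 [ 60 194 253] [0.527 0.001 0.022] 0.071 -169
246 193 [ 74 246 255] [ 0.531 -0.001  0.022] 0.068 -167
247 193 [ 66 208 255] [ 0.534 -0.003  0.022] 0.065 -165
246 194 [ 49 140 213] [ 0.527 -0.008  0.022] 0.074 -163
roll_stamp 0.7 261 269 287 231 258 [209. 170. 251.]
roll_stamp 0.65 226 252 265 214 239 [118. 182. 248.]
roll_stamp 0.61 50 222 237 241 250 [218. 178. 253.]
stand 0.84 1313 242 288 140 202 [114. 127. 148.]
side [[208. 227.]
 [275. 204.]]
224 226 [105 174 222] [0.535 0.013 0.022] 0.062 -179
225 226 [114 189 233] [0.532 0.012 0.022] 0.065 -178
roll_stamp 0.75 213 295 310 188 213 [156. 134. 205.]
roll_stamp 0.64 461 174 200 257 280 [48. 42. 82.]
roll_stamp 0.63 231 258 273 196 222 [157. 135. 207.]
stand 0.95 2343 172 238 165 241 [100. 110. 132.]
```

View pics/v3.png

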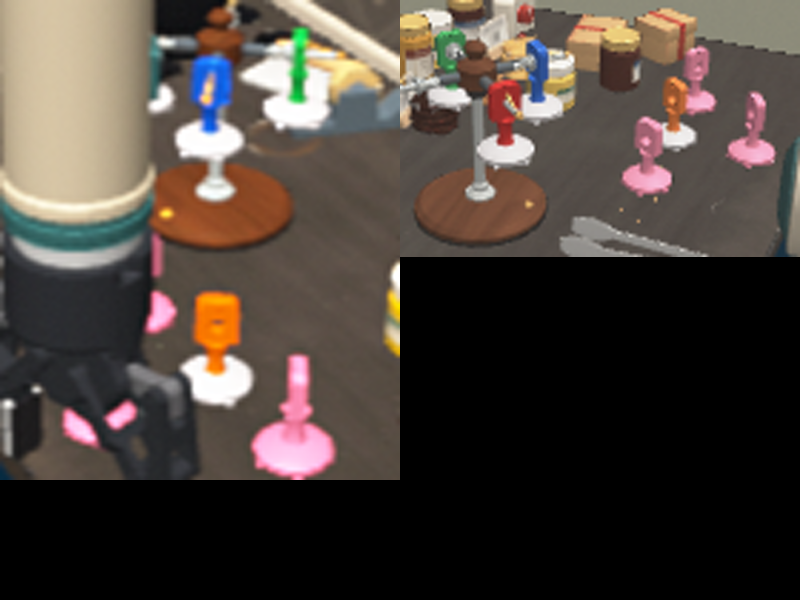

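The crop confirms the orange-handled stamp, at (217,345) in the left panel. The stud is at about (167,213) left and (528,205) right, so the foot's front is world -x, roughly 180–190°. I'll raise the arm and move above the stamp for a wrist view.

```bash
python3 -m inch '[[-5,0,0,0],[-5,0,0,0],[0,-3,-3.5,0],[0,-3,-3.5,0],[0,-3,-3.5,0]]' 0
python3 -m inch '[[0,-3,-3.5,0],[0,-3,-3.5,0],[0,-3,-3.5,0],[0,-3,-3.5,0],[0,-3,-3.5,0]]'
python3 - <<'E'
from h import *
s=st(); print(np.round(s['joints'],2))
c=r.camera('wrist'); im=c['img']; cv2.imwrite('pics/w1.png',im); print(np.round(c['eye'],3)); 
print(proj(c,[[.443,-.235,0],[.443,-.235,.09],[.597,.0145,.178],[.667,.111,.178],[.537,.01,.021]]).round())
for t in ['roll_stamp','eye','stand','hub','tip_of_arm','seat']:
    print(t,[(round(d['p'],2),np.round(d['location'],3).tolist()) for d in r.place_of(c,t)[:3]])
cv2.imwrite('pics/v4.png',cv2.resize(im,(800,600)))
E
```

```text
time: 2.2
eef_pos: [0.2337, -0.4371, 0.3397]
eef_rot: [1.977, 1.57, -0.89]
wrist_force: [0.9, -0.5, -0.0]
width: 0.0121
time: 2.7
eef_pos: [0.3613, -0.2444, 0.3396]
eef_rot: [2.149, 1.57, -0.717]
wrist_force: [0.6, -0.3, -0.5]
width: -0.0002
t 2.7 pos [ 0.3613 -0.2444  0.3396] rot [ 2.149  1.57  -0.717] F [ 0.6 -0.3 -0.5] w -0.0002
[-0.75  0.02  1.58  0.    1.55  0.54]
[ 0.43  -0.224  0.475]
[[ 271.   94.]
 [ 274.   92.]
 [   8. -218.]
 [-120. -382.]
 [ 103.  -38.]]
roll_stamp [(0.9, [0.449, -0.343, -0.001]), (0.76, [0.436, -0.113, -0.001]), (0.61, [0.443, -0.235, 0.005])]
eye [(0.68, [0.432, -0.116, 0.067]), (0.64, [0.448, -0.343, 0.071]), (0.59, [0.334, -0.239, 0.068])]
stand []
hub []
tip_of_arm []
seat []
```

View pics/v4.png

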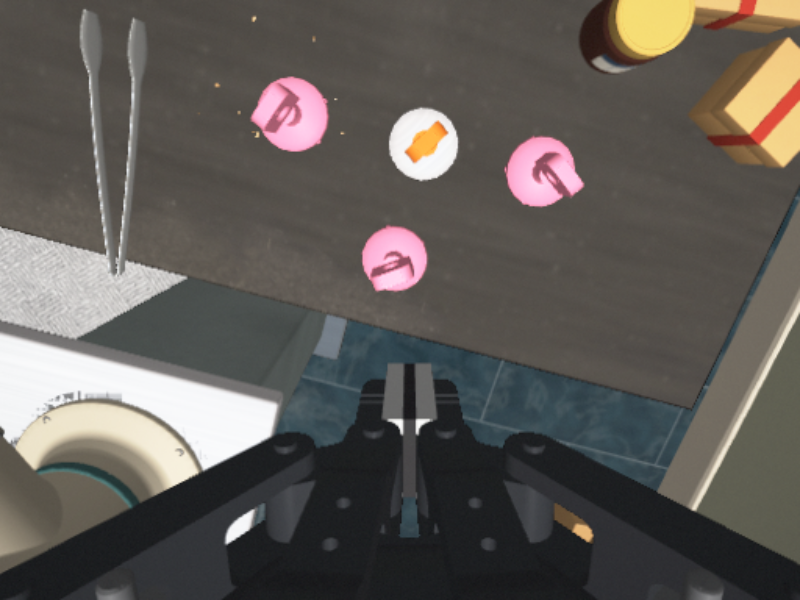

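The wrist view shows the orange lug at (426,142) on its white disc with pink ones around it. Its long side runs from lower left to upper right. I'll measure the yaw from this view.

```bash
cat >> h.py <<'E'
def orange(c,ztop=.09,box=None):
    im=c['img']; H=cv2.cvtColor(im,cv2.COLOR_BGR2HSV)
    m=((H[...,0]>4)&(H[...,0]<19)&(H[...,1]>180)&(H[...,2]>150)).astype(np.uint8)
    n,l,s,ce=cv2.connectedComponentsWithStats(m)
    return l,s,ce
E
python3 - <<'E'
from h import *
s=st(); T=R.from_euler('xyz',s['eef_rot']).as_matrix(); print(T.round(3))
c=r.camera('wrist')
l,ss,ce=orange(c)
u=proj(c,[.443,-.235,.08])[0]
k=1+np.argmin(np.hypot(*(ce[1:]-u).T)+1000*(ss[1:,4]<50)); print(ss[k],ce[k],u)
yy,xx=np.nonzero(l==k); P=onz(c,np.c_[xx,yy],.085)[:,:2]
box=cv2.minAreaRect((P*1000).astype(np.float32)); print(box)
w,v=np.linalg.eigh(np.cov(P.T)); print(np.sqrt(w*12)*1000,'axis deg',np.degrees(np.arctan2(v[1,1],v[0,1])),P.mean(0))
# disc
im=c['img']; g=(im.min(2)>170).astype(np.uint8)
n,lb,st2,cc=cv2.connectedComponentsWithStats(g)
j=[i for i in range(1,n) if np.hypot(*(cc[i]-ce[k]))<12]; print([(st2[i],cc[i],onz(c,[cc[i]],.02)[0]) for i in j])
e=r.place_of(c,'eye'); print([(round(d['p'],2),np.round(d['location'],3).tolist()) for d in e])
E
```

```text
t 3.05 pos [ 0.3601 -0.2472  0.3393] rot [ 0.719  1.57  -2.148] F [-0.7 -0.2 -0. ] w -0.0001
[[-0.     0.271 -0.963]
 [-0.001 -0.963 -0.271]
 [-1.     0.001  0.001]]
[258  91  10  11  61] [262.57377049  95.62295082] [271.31371285  90.32203001]
((434.5149230957031, -226.76089477539062), (10.063773155212402, 7.750794887542725), 55.41477584838867)
[ 7.86333269 10.47159233] axis deg 56.747405652830736 [ 0.43433453 -0.22667553]
[(array([ 247,   67,   45,   47, 1216], dtype=int32), array([268.55838816,  90.58799342]), array([ 0.4437035 , -0.23268773,  0.02      ]))]
[(0.82, [0.445, -0.239, 0.065]), (0.81, [0.333, -0.236, 0.066]), (0.74, [0.439, -0.117, 0.067]), (0.73, [0.446, -0.343, 0.07]), (0.6, [0.554, -0.5, -0.001])]
```

```bash
cat > lug.py <<'E'
from h import *
def lug(c,guess=(.444,-.234),z=.088):
    im=c['img']; H=cv2.cvtColor(im,cv2.COLOR_BGR2HSV); u,v=proj(c,[[*guess,.07]])[0].astype(int)
    m=np.zeros(im.shape[:2],np.uint8); s=slice(max(v-45,0),v+45),slice(max(u-45,0),u+45)
    m[s]=((H[s][...,0]<24)&(H[s][...,1]>110)&(H[s][...,2]>120))
    n,l,ss,ce=cv2.connectedComponentsWithStats(m); k=1+np.argmax(ss[1:,4])
    yy,xx=np.nonzero(l==k); P=onz(c,np.c_[xx,yy],z)[:,:2]
    b=cv2.minAreaRect((P*1000).astype(np.float32)); w,v=np.linalg.eigh(np.cov(P.T))
    print(ss[k],np.round(b[0],1),np.round(b[1],1),round(b[2],1),'size',np.round(np.sqrt(w*12)*1000,1),'axis',round(np.degrees(np.arctan2(v[1,1],v[0,1])),1),P.mean(0).round(4))
if __name__=='__main__':
    c=r.camera('wrist'); lug(c)
E
python3 lug.py
```

```text
[257  75  27  27 346] [ 444.1 -233.4] [17.7 32.8] 57.5 size [14.4 30.5] axis 147.4 [ 0.4441 -0.2333]
```

The lug's long side is at 147.4°, so the eye axis is at 57.4°, with centre (0.444,-0.233). Next I'll move to the clockwise side of the empty arm.

```bash
python3 -m inch '[[0,-2.15,-4,0],[0,-2.15,-4,0],[0,-2.15,-4,0],[0,-2.15,-4,0],[0,-2.15,-4,0]]' >/dev/null
python3 -m inch '[[0,-2.15,-4,0],[0,-2.15,-4,0],[0,-2.15,-4,0],[0,-2.15,-4,0],[0,-2.15,-4,0]]' > /dev/null
python3 -m inch '[[0,0,0,8],[0,0,0,8],[0,0,0,8],[0,0,0,8],[0,0,0,8]]' > /dev/null
python3 -m inch '[[0,0,0,8],[0,0,0,4],[0,0,0,0],[0,0,0,0],[0,0,0,0]]'
python3 - <<'E'
from h import *
s=st(); print(np.round(s['joints'],2)); T=R.from_euler('xyz',s['eef_rot']).as_matrix(); print(T.round(3))
for n in ['side','wrist']:
    c=r.camera(n); cv2.imwrite(f'pics/b_{n}.png',c['img'])
    for t in ['hub','tip_of_arm','seat']:
        print(n,t,[(round(d['p'],2),np.round(d['location'],3).tolist()) for d in r.place_of(c,t)[:2]])
E
```

```text
time: 5.2
eef_pos: [0.6871, 0.0691, 0.3391]
eef_rot: [0.938, 1.571, -2.835]
wrist_force: [0.4, 0.2, 0.3]
width: -0.0
t 5.2 pos [0.6871 0.0691 0.3391] rot [ 0.938  1.571 -2.835] F [0.4 0.2 0.3] w -0.0
[-0.    0.43  1.03 -0.    1.68  2.2 ]
[[-0.    -0.59  -0.807]
 [-0.    -0.807  0.59 ]
 [-1.     0.     0.   ]]
side hub [(0.77, [0.599, 0.015, 0.18])]
side tip_of_arm [(0.98, [0.669, 0.11, 0.177]), (0.26, [0.554, -0.497, 0.002])]
side seat [(0.86, [0.649, 0.072, 0.178])]
wrist hub [(0.57, [0.597, 0.013, 0.178])]
wrist tip_of_arm [(0.75, [0.671, 0.111, 0.185])]
wrist seat [(0.68, [0.641, 0.078, 0.178])]
```

```bash
python3 -m inch '[[4.25,0,0,0],[4.25,0,0,0],[4.25,0,0,0],[4.25,0,0,0],[0,0,0,0]]' 
python3 -m inch '[[0,0,0.8,0],[0,0,0.6,0],[0,0,0.3,0],[0,0,0.3,0],[0,0,0.3,0]]'
python3 -m inch '[[0,-0.09,0.85,-5],[0,-0.09,0.85,-5],[0,-0.09,0.85,-5],[0,-0.09,0.85,-5],[0,-0.09,0.85,-5]]'
python3 - <<'E'
from h import *
c=r.camera('side')
for t in ['hub','tip_of_arm']: print(t,[(round(d['p'],2),np.round(d['location'],3).tolist()) for d in r.place_of(c,t)[:2]])
E
```

```text
time: 6.1
eef_pos: [0.6824, 0.0697, 0.1624]
eef_rot: [0.643, 1.557, -3.13]
wrist_force: [-0.8, 0.2, -0.1]
width: -0.0004
time: 6.6
eef_pos: [0.6688, 0.0835, 0.1708]
eef_rot: [-2.544, 1.568, -0.034]
wrist_force: [0.0, -0.3, -0.4]
width: 0.0001
time: 7.1
eef_pos: [0.6339, 0.1063, 0.1705]
eef_rot: [-2.838, 1.566, 0.112]
wrist_force: [1.8, 0.9, 1.4]
width: -0.0003
hub [(0.59, [0.598, 0.015, 0.18])]
tip_of_arm [(0.84, [0.625, 0.132, 0.178]), (0.5, [0.552, -0.496, 0.002])]
```

```bash
python3 -m inch '[[0,-0.09,0.85,-5],[0,-0.09,0.85,-5],[0,-0.09,0.85,-5],[0,-0.09,0.85,-5],[0,-0.09,0.85,-5]]'
python3 -m inch '[[0,-0.09,0.85,-5],[0,-0.09,0.85,-5],[0,-0.09,0.85,-5],[0,-0.09,0.85,-5],[0,-0.09,0.85,-5]]'
python3 -m inch '[[0,-0.09,0.85,-5],[0,-0.09,0.85,-5],[0,-0.09,0.85,-5],[0,-0.09,0.85,-5],[0,-0.09,0.85,-5]]'
python3 - <<'E'
from h import *
for n in ['side','wrist']:
  c=r.camera(n)
  for t in ['hub','tip_of_arm']: print(t,[(round(d['p'],2),np.round(d['location'],3).tolist()) for d in r.place_of(c,t)[:2]])
E
```

```text
time: 7.75
eef_pos: [0.5916, 0.1116, 0.1698]
eef_rot: [-3.036, 1.568, 0.348]
wrist_force: [1.8, 2.4, -0.0]
width: -0.0
time: 8.25
eef_pos: [0.5506, 0.0988, 0.1696]
eef_rot: [-2.996, 1.569, 0.824]
wrist_force: [0.3, 2.7, 0.2]
width: 0.0001
time: 8.75
eef_pos: [0.5189, 0.0699, 0.1695]
eef_rot: [-2.713, 1.569, 1.543]
wrist_force: [0.9, 2.7, 0.7]
width: -0.0001
hub [(0.62, [0.602, 0.013, 0.177]), (0.33, [0.597, 0.014, -0.001])]
tip_of_arm [(0.59, [0.49, 0.068, 0.177]), (0.3, [0.602, 0.014, 0.179])]
hub [(0.94, [0.595, 0.018, 0.176])]
tip_of_arm []
```

```bash
python3 -m inch '[[0,-0.09,0.85,-5],[0,-0.09,0.85,-5],[0,-0.09,0.85,-5],[0,-0.09,0.85,-5],[0,-0.09,0.85,-5]]'
python3 -m inch '[[0,0,-0.5,0],[0,0,-1.5,0],[-3,0,-2,0],[-5,0,0,0],[-5,0,0,0]]'
python3 - <<'E'
from h import *
st()
for n in ['side','scene','wrist']:
  c=r.camera(n); cv2.imwrite(f'pics/c_{n}.png',c['img'])
  for t in ['hub','tip_of_arm','stand']: print(n,t,[(round(d['p'],2),np.round(d['location'],3).tolist()) for d in r.place_of(c,t)[:2]])
  im=c['img'];H=cv2.cvtColor(im,cv2.COLOR_BGR2HSV); hub=np.array([.598,.0145])
  ys,xs=np.mgrid[0:384,0:512]; P=onz(c,np.c_[xs.ravel(),ys.ravel()],.023); d=np.hypot(*(P[:,:2]-hub).T).reshape(384,512); 
  m=(d<.072)&(d>.048)&(H[...,0]>16)&(H[...,0]<34)&(H[...,1]>100)&(H[...,2]>120)&(P[:,0].reshape(384,512)<.57)
  if m.any(): q=P[m.ravel()]; print('stud',m.sum(),q.mean(0).round(4),np.degrees(np.arctan2(q[:,1].mean()-hub[1],q[:,0].mean()-hub[0])))
cv2.imwrite('pics/v5.png',cv2.resize(c['img'],(800,600)))
E
```

```text
time: 9.55
eef_pos: [0.5034, 0.0307, 0.1692]
eef_rot: [2.577, 1.569, 0.988]
wrist_force: [0.8, 3.1, -0.1]
width: 0.0001
time: 10.05
eef_pos: [0.5031, 0.0724, 0.3001]
eef_rot: [-1.767, 1.568, 2.925]
wrist_force: [2.5, -0.5, 0.3]
width: -0.0003
t 10.05 pos [0.5031 0.0724 0.3001] rot [-1.767  1.568  2.925] F [ 2.5 -0.5  0.3] w -0.0003
side hub [(0.8, [0.601, 0.016, 0.179])]
side tip_of_arm [(0.87, [0.476, 0.017, 0.178])]
side stand [(0.7, [0.6, 0.013, 0.002])]
stud 2 [0.5333 0.0142 0.023 ] -179.69044282969932
scene hub [(0.81, [0.598, 0.016, 0.178])]
scene tip_of_arm [(0.9, [0.471, 0.014, 0.175])]
scene stand [(0.85, [0.596, 0.015, 0.002]), (0.21, [0.442, -0.234, -0.0])]
stud 4 [ 5.333e-01 -1.000e-04  2.300e-02] -167.2434195248082
wrist hub [(0.56, [0.596, 0.016, 0.178])]
wrist tip_of_arm []
wrist stand [(0.56, [0.594, 0.018, -0.004])]
stud 38 [0.5369 0.0104 0.023 ] -176.1513587324907
```

View pics/v5.png

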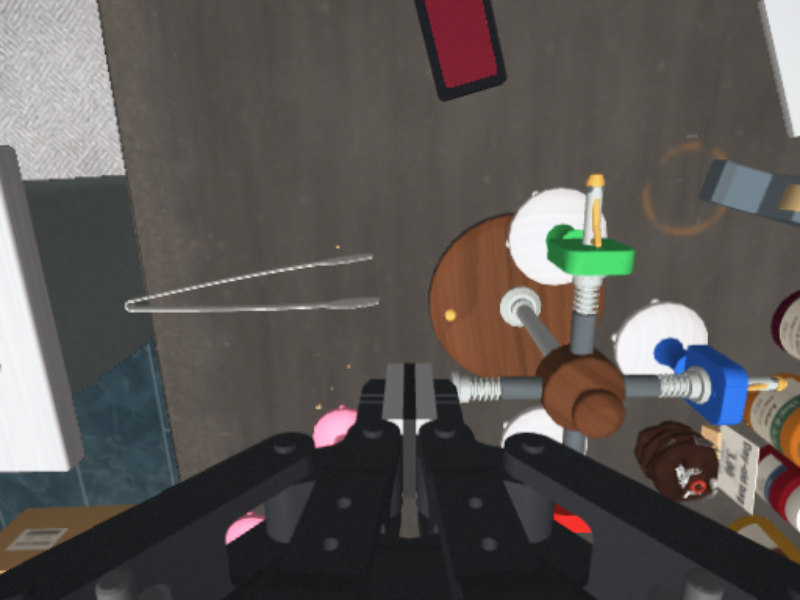

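The stud is at (450,315) in the wrist picture, i.e. about 184°, and the empty arm now points to 180°. The tip is therefore within about 8 mm of the stud's line. Next is the stamp.

```bash
python3 -m inch '[[0,-0.64,3.83,0],[0,-0.64,3.83,0],[0,-0.64,3.83,0],[0,-0.64,3.83,0],[0,-0.64,3.83,0]]' 0.7 60 >/dev/null
python3 -m inch '[[0,-0.64,3.83,0],[0,-0.64,3.83,0],[0,-0.64,3.83,0],[0,0,0,8],[0,0,0,8]]' >/dev/null
python3 -m inch '[[0,0,0,8],[0,0,0,7],[0,0,0,0],[0,0,0,0],[0,0,0,0]]'
cat > rel.py <<'E'
from h import *
import sys
def rel(p):
    s=st(); T=R.from_euler('xyz',s['eef_rot']).as_matrix(); print('y deg',np.degrees(np.arctan2(T[1,1],T[0,1])).round(2),'j6',np.round(s['joints'][5],2),'tilt',T[2,1:].round(4)); print('need cm (tool x,y,z)',((np.array(p)-s['eef_pos'])@T*100).round(2))
E
python3 - <<'E'
from rel import *; from lug import lug
rel([.4438,-.233,.06]); c=r.camera('wrist'); lug(c)
E
```

```text
time: 12.15
eef_pos: [0.4461, -0.235, 0.2992]
eef_rot: [-1.494, 1.571, 2.658]
wrist_force: [0.3, -0.0, 0.2]
width: 0.0598
t 12.15 pos [ 0.4461 -0.235   0.2992] rot [-1.494  1.571  2.658] F [ 0.3 -0.   0.2] w 0.0598
y deg -32.11 j6 -0.06 tilt [-0.0002  0.    ]
need cm (tool x,y,z) [23.92 -0.29 -0.05]
[245 150  30  23 541] [ 448.3 -227.5] [24.6 32.3] 57.9 size [22.1 30.5] axis 147.7 [ 0.4472 -0.2295]
```

```bash
python3 -m inch '[[4,-0.29,-0.05,0],[4,0,0,0],[4,0,0,0],[3,0,0,0],[2,0,0,0]]' >/dev/null
python3 -m inch '[[2,0,0,0],[2,0,0,0],[1.5,0,0,0],[1.0,0,0,0],[0.4,0,0,0]]' 
python3 - <<'E'
from rel import *; 
rel([.4438,-.233,.06]); c=r.camera('wrist'); a=c['img']
s=r.camera('side')['img'][150:250,220:340]
o=np.zeros((450,800,3),np.uint8); o[:, :500]=cv2.resize(a,(500,450)); o[:250,500:]=cv2.resize(s,(300,250)); cv2.imwrite('pics/v6.png',o)
E
```

```text
time: 13.2
eef_pos: [0.4436, -0.2328, 0.0595]
eef_rot: [-1.565, 1.569, 2.586]
wrist_force: [0.6, 0.3, -0.0]
width: 0.0597
t 13.2 pos [ 0.4436 -0.2328  0.0595] rot [-1.565  1.569  2.586] F [ 0.6  0.3 -0. ] w 0.0597
y deg -32.17 j6 -0.06 tilt [-0.0014  0.    ]
need cm (tool x,y,z) [-0.05  0.02  0.  ]
```

View pics/v6.png

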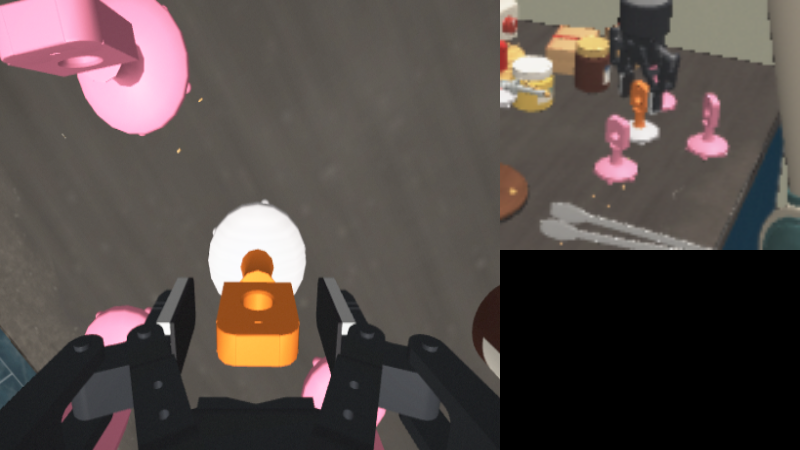

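The lug at (258,325) is centred between the jaws (pads at x 180 and 330) and square to them. Closing and lifting now.

```bash
python3 -m inch '[[0,0,0,0],[0,0,0,0],[0,0,0,0],[0,0,0,0],[0,0,0,0]]' 0 60 >/dev/null
python3 -m inch '[[0,0,0,0],[-1,0,0,0],[-2.5,0,0,0],[-4,0,0,0],[-4,0,0,0]]' 
python3 -m inch '[[-4,0,0,0],[-4,0,0,0],[-3.5,0,0,0],[0,0,0,8],[0,0,0,8]]' 
python3 -m inch '[[0,0,0,8],[0,0,0,8],[0,0,0,8],[0,0,0,8],[0,0,0,8]]' 
python3 -m inch '[[0,0,0,1.8],[0,0,0,0],[0,0,0,0],[0,0,0,0],[0,0,0,0]]' 
python3 - <<'E'
from rel import *
rel([.4438,-.233,.3])
obs=[]
for n in ['scene','side','wrist']:
    c=r.camera(n); cv2.imwrite(f'pics/d_{n}.png',c['img'])
    for t in ['eye','roll_stamp','tip_of_arm','seat','hub']: print(n,t,[(round(d['p'],2),np.round(d['location'],4).tolist()) for d in r.place_of(c,t)[:4]])
cv2.imwrite('pics/v7.png',c['img'])
E
```

```text
time: 14.3
eef_pos: [0.4433, -0.2326, 0.1763]
eef_rot: [-1.588, 1.569, 2.562]
wrist_force: [0.5, -0.7, -2.1]
width: 0.0327
time: 14.8
eef_pos: [0.4442, -0.2332, 0.2922]
eef_rot: [1.77, 1.567, -0.647]
wrist_force: [0.5, -0.0, -1.8]
width: 0.033
time: 15.3
eef_pos: [0.4436, -0.2328, 0.2904]
eef_rot: [-0.402, 1.57, 2.765]
wrist_force: [0.4, -1.3, -1.9]
width: 0.0329
time: 15.8
eef_pos: [0.4439, -0.233, 0.2903]
eef_rot: [1.216, 1.571, -1.925]
wrist_force: [0.9, -0.3, -2.2]
width: 0.0331
t 15.8 pos [ 0.4439 -0.233   0.2903] rot [ 1.216  1.571 -1.925] F [ 0.9 -0.3 -2.2] w 0.0331
y deg -89.98 j6 0.95 tilt [0.0001 0.    ]
need cm (tool x,y,z) [-0.97 -0.    0.01]
scene eye [(0.79, [0.4366, -0.1141, 0.0661]), (0.74, [0.4479, -0.3467, 0.0631]), (0.71, [0.4434, -0.2342, 0.297]), (0.53, [0.3362, -0.2378, 0.0657])]
scene roll_stamp [(0.87, [0.4505, -0.3423, -0.0014]), (0.8, [0.439, -0.2325, 0.2302]), (0.7, [0.4367, -0.1196, -0.0015]), (0.56, [0.3385, -0.2347, -0.0012])]
scene tip_of_arm [(0.6, [0.4707, 0.0149, 0.175])]
scene seat [(0.67, [0.442, -0.2328, 0.2968])]
scene hub [(0.67, [0.5936, 0.0155, 0.18])]
side eye [(0.84, [0.4352, -0.1149, 0.0674]), (0.56, [0.4505, -0.3408, 0.062]), (0.56, [0.3331, -0.2403, 0.0669]), (0.55, [0.4426, -0.2316, 0.228])]
side roll_stamp [(0.68, [0.445, -0.2336, 0.2281]), (0.67, [0.3411, -0.2391, -0.0024]), (0.57, [0.4329, -0.1197, 0.0015]), (0.47, [0.4474, -0.3496, 0.0008])]
side tip_of_arm [(0.87, [0.4801, 0.0188, 0.1748])]
side seat [(0.63, [0.528, 0.0164, 0.1804])]
side hub [(0.67, [0.6001, 0.0149, 0.0011]), (0.63, [0.5982, 0.0149, 0.179])]
wrist eye [(0.96, [0.4352, -0.1185, 0.0676]), (0.88, [0.4433, -0.2323, 0.291]), (0.7, [0.4519, -0.3429, 0.0712])]
wrist roll_stamp [(0.93, [0.4425, -0.2364, 0.2304]), (0.72, [0.4452, -0.3437, -0.0039]), (0.71, [0.4359, -0.1184, -0.004])]
wrist tip_of_arm []
wrist seat []
wrist hub []
```

View pics/v7.png

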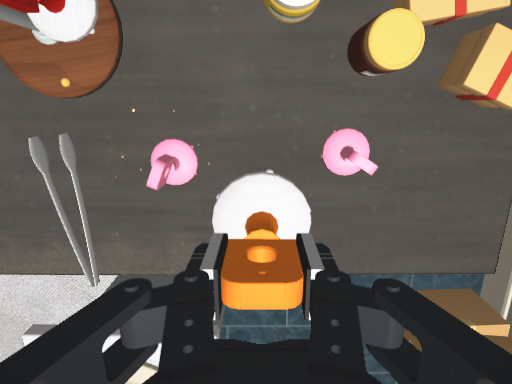

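The stamp is firmly held and upright. The eye sits about 6 mm above the TCP by both pick geometry and networks. Now I'll move to a standoff in front of the arm's tip.

```bash
python3 -m inch '[[0,-3,0.4,0],[0,-4,0.5,0],[0,-4,0.5,0],[0,-4,0.5,0],[0,-4,0,0]]' >/dev/null
python3 -m inch '[[0,-3,0,0],[0,-2,0,0],[0,-0.85,0,0],[2,0,0,0],[3,0,0,0]]'  >/dev/null
python3 -m inch '[[3,0,0,0],[2.5,0,0,0],[1.5,0,0,0],[0,0,0,0],[0,0,0,0]]' 
python3 - <<'E'
from rel import *
rel([.443,.0155,.171])
c=r.camera('wrist'); cv2.imwrite('pics/e_wrist.png',c['img']); cv2.imwrite('pics/v8.png',cv2.resize(c['img'],(800,600),interpolation=cv2.INTER_CUBIC))
print(np.round(c['eye'],3),proj(c,[[.425,.0155,.177],[.479,.0155,.178],[.598,.0155,.178]]).round(1))
for t in ['eye','tip_of_arm','seat','hub']: print(t,[(round(d['p'],2),np.round(d['location'],4).tolist()) for d in r.place_of(c,t)[:2]])
for n in ['scene','side']:
    c=r.camera(n); cv2.imwrite(f'pics/e_{n}.png',c['img'])
    for t in ['tip_of_arm','hub','seat']: print(n,t,[(round(d['p'],2),np.round(d['location'],4).tolist()) for d in r.place_of(c,t)[:2]])
E
```

```text
time: 18.2
eef_pos: [0.4254, 0.0149, 0.1706]
eef_rot: [2.065, 1.57, -1.077]
wrist_force: [0.6, -0.6, -0.8]
width: 0.0327
t 18.2 pos [0.4254 0.0149 0.1706] rot [ 2.065  1.57  -1.077] F [ 0.6 -0.6 -0.8] w 0.0327
y deg -90.03 j6 1.44 tilt [ 0.0005 -0.0003]
need cm (tool x,y,z) [-0.04 -0.06 -1.76]
[0.497 0.016 0.306] [[ 262.5  266.1]
 [ 262.5  147.3]
 [ 262.5 -238.3]]
eye [(0.88, [0.4232, 0.0127, 0.1713]), (0.85, [0.4324, -0.117, 0.0686])]
tip_of_arm [(0.94, [0.4743, 0.0137, 0.1818])]
seat [(0.66, [0.5217, 0.0179, 0.1776])]
hub []
scene tip_of_arm [(0.92, [0.4751, 0.0148, 0.1758])]
scene hub [(0.92, [0.598, 0.0159, 0.1785])]
scene seat [(0.82, [0.5207, 0.0126, 0.1765])]
side tip_of_arm [(0.98, [0.4786, 0.0188, 0.1768])]
side hub [(0.6, [0.5999, 0.0121, 0.1775])]
side seat [(0.78, [0.5237, 0.0149, 0.1793]), (0.33, [0.3581, 0.0307, -0.0024])]
```

View pics/v8.png

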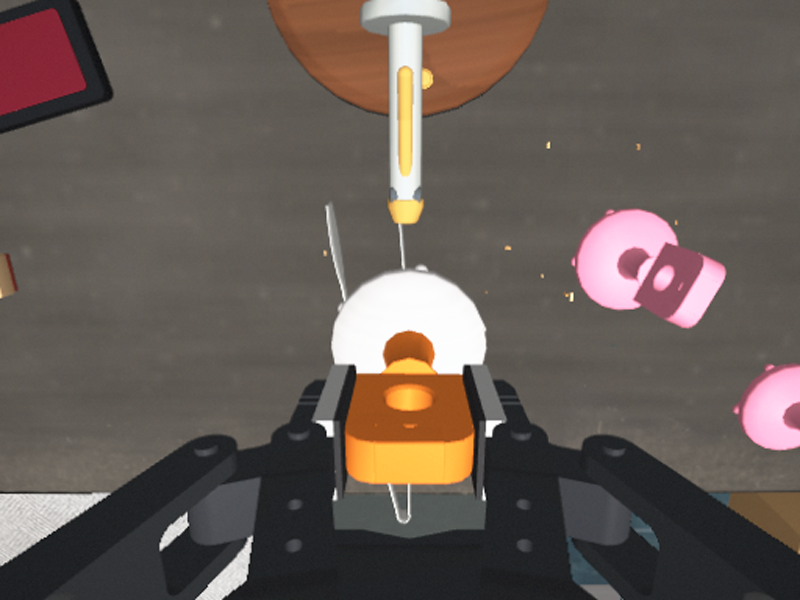

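In the wrist view the arm and its catch run straight down the picture at x≈405.5, ending in the knob at (405,210). The lug and eye are centred at x≈409.5, so the stamp must shift about 1.1 mm to image left (+y). The directions are parallel. I'll correct this and advance slowly while watching the force.

```bash
python3 -m inch '[[0,-0.11,-0.8,0],[0,0,-1,0],[0,0,-0.8,0],[0,0,-0.6,0],[0,0,-0.3,0]]'
python3 -m inch '[[0,0,0,0],[0,0,-0.3,0],[0,0,-0.3,0],[0,0,-0.3,0],[0,0,-0.3,0]]'
python3 - <<'E'
from rel import *
rel([.523,.016,.171])
c=r.camera('wrist'); cv2.imwrite('pics/v9.png',cv2.resize(c['img'],(800,600),interpolation=cv2.INTER_CUBIC))
E
```

```text
time: 19.35
eef_pos: [0.461, 0.0165, 0.1701]
eef_rot: [2.339, 1.571, -0.802]
wrist_force: [0.2, 0.8, -0.2]
width: 0.0326
time: 19.85
eef_pos: [0.4721, 0.0165, 0.1703]
eef_rot: [2.466, 1.571, -0.676]
wrist_force: [-0.2, -0.4, -1.3]
width: 0.033
t 19.85 pos [0.4721 0.0165 0.1703] rot [ 2.466  1.571 -0.676] F [-0.2 -0.4 -1.3] w 0.033
y deg -90.0 j6 1.46 tilt [ 0.0002 -0.0002]
need cm (tool x,y,z) [-0.06  0.05 -5.09]
```

View pics/v9.png

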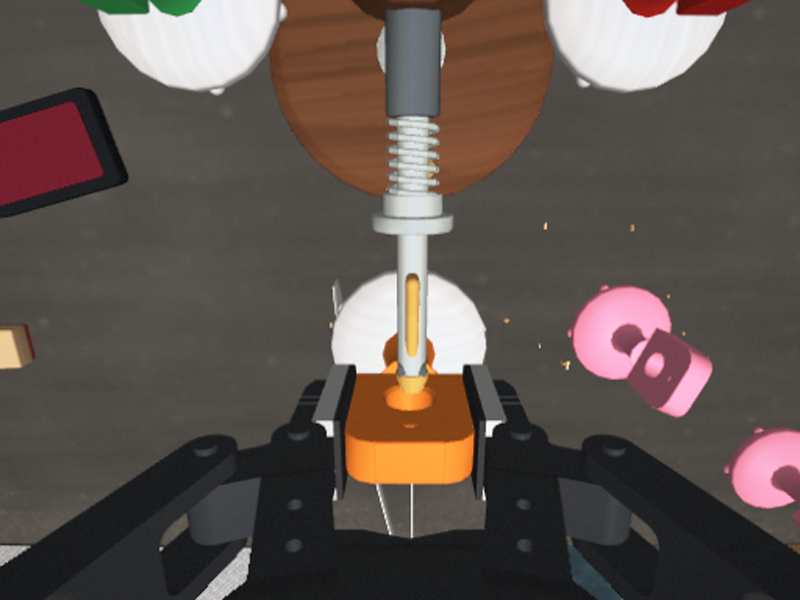

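The knob is at (412,382), right at the mouth of the eye at (409,397), with about 0.6 mm of lateral offset and no force. I'll nudge it back and go on.

```bash
python3 -m inch '[[0,0.05,-0.2,0],[0,0,-0.3,0],[0,0,-0.3,0],[0,0,-0.3,0],[0,0,-0.3,0]]'
python3 - <<'E'
from rel import *
rel([.523,.016,.171])
c=r.camera('wrist'); cv2.imwrite('pics/v10.png',cv2.resize(c['img'][150:340,150:390],(720,570),interpolation=cv2.INTER_CUBIC))
E
```

```text
time: 20.4
eef_pos: [0.4861, 0.016, 0.1704]
eef_rot: [0.446, 1.571, -2.696]
wrist_force: [-0.3, -0.5, -0.6]
width: 0.0333
t 20.4 pos [0.4861 0.016  0.1704] rot [ 0.446  1.571 -2.696] F [-0.3 -0.5 -0.6] w 0.0333
y deg -90.0 j6 1.46 tilt [0.0001 0.0002]
need cm (tool x,y,z) [-0.07  0.   -3.69]
```

View pics/v10.png

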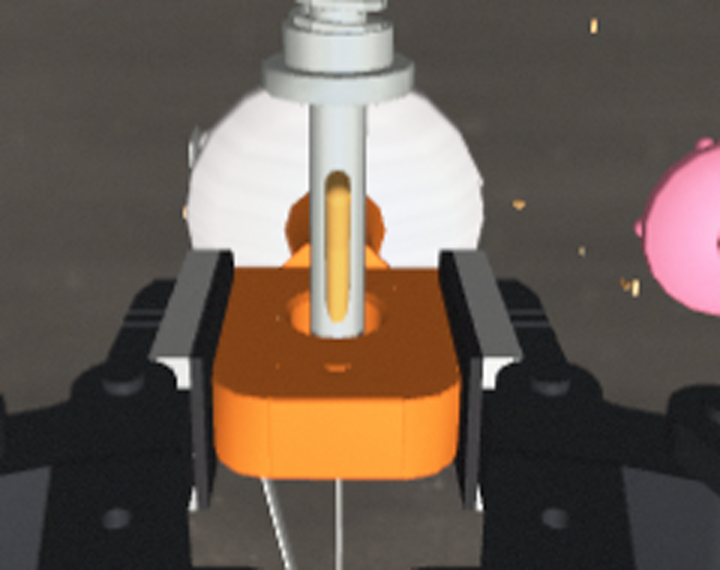

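The rod is inside the eye, laterally centred (338 against 335), with no force. I'll continue onto the catch.

```bash
python3 -m inch '[[0,0,-0.3,0],[0,0,-0.3,0],[0,0,-0.3,0],[0,0,-0.3,0],[0,0,-0.3,0]]'
python3 -m inch '[[0,0,-0.3,0],[0,0,-0.3,0],[0,0,-0.3,0],[0,0,-0.3,0],[0,0,-0.2,0]]'
python3 - <<'E'
from rel import *
rel([.523,.016,.171])
E
```

```text
time: 20.95
eef_pos: [0.4985, 0.0161, 0.1704]
eef_rot: [0.009, 1.565, -3.133]
wrist_force: [-9.9, -0.4, 7.9]
width: 0.0328
time: 21.45
eef_pos: [0.5135, 0.0161, 0.1702]
eef_rot: [-0.008, 1.567, 3.134]
wrist_force: [-8.1, -0.2, 6.4]
width: 0.0332
t 21.45 pos [0.5135 0.0161 0.1702] rot [-0.008  1.567  3.134] F [-8.1 -0.2  6.4] w 0.0332
y deg -89.99 j6 1.47 tilt [-0.      0.0037]
need cm (tool x,y,z) [-0.08  0.01 -0.95]
```

The push is high at 8–10 N, with an upward reaction of similar size, so the eye's upper rim is pressing the catch down more than it needs to. I'll raise the stamp a little and recheck.

```bash
python3 -m inch '[[-0.05,0,0,0],[-0.05,0,0,0],[-0.05,0,0,0],[0,0,0,0],[0,0,0,0]]'
python3 - <<'E'
from rel import *
rel([.523,.016,.171])
for n in ['wrist','side']:
    c=r.camera(n); cv2.imwrite(f'pics/f_{n}.png',c['img'])
    for t in ['tip_of_arm','hub','seat','eye']: print(n,t,[(round(d['p'],2),np.round(d['location'],4).tolist()) for d in r.place_of(c,t)[:2]])
cv2.imwrite('pics/v11.png',cv2.resize(cv2.imread('pics/f_wrist.png')[100:340,130:390],(650,600),interpolation=cv2.INTER_CUBIC))
E
```

```text
time: 21.95
eef_pos: [0.5155, 0.016, 0.172]
eef_rot: [3.02, 1.57, -0.122]
wrist_force: [-2.0, 0.2, 2.3]
width: 0.0329
t 21.95 pos [0.5155 0.016  0.172 ] rot [ 3.02   1.57  -0.122] F [-2.   0.2  2.3] w 0.0329
y deg -90.0 j6 1.47 tilt [ 0.0001 -0.0012]
need cm (tool x,y,z) [ 0.1   0.   -0.75]
wrist tip_of_arm [(0.86, [0.4762, 0.0138, 0.1843])]
wrist hub []
wrist seat [(0.66, [0.5238, 0.0172, 0.1791])]
wrist eye [(0.71, [0.5111, 0.0142, 0.1752]), (0.65, [0.4348, -0.1177, 0.0672])]
side tip_of_arm [(0.81, [0.4769, 0.0175, 0.1788])]
side hub [(0.72, [0.6038, 0.0171, 0.1811]), (0.37, [0.5149, 0.018, 0.1086])]
side seat [(0.88, [0.5269, 0.0143, 0.1783])]
side eye [(0.87, [0.4378, -0.1173, 0.0674]), (0.73, [0.4512, -0.3401, 0.0651])]
```

View pics/v11.png

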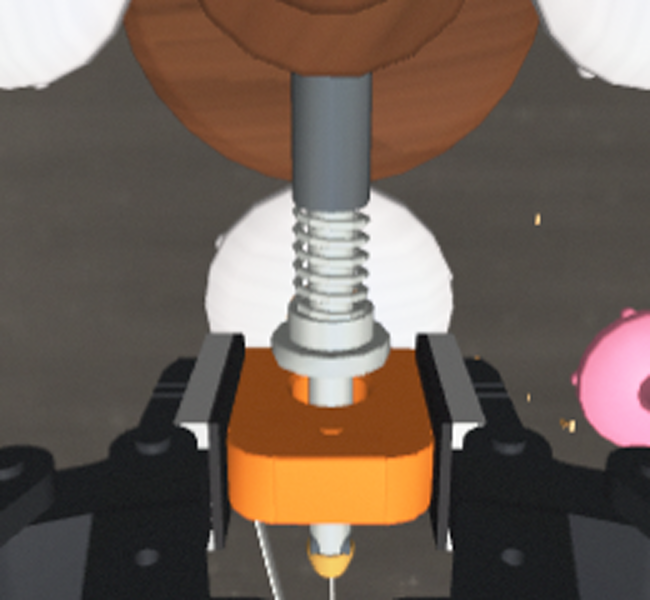

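The force fell to 2 N. The rod passes through the eye with its tip visible beyond the lug at (331,560), and the collar face is just ahead of the lug at (331,350). I'll raise another 0.5 mm and press slowly.

```bash
python3 -m inch '[[-0.05,0,-0.1,0],[0,0,-0.2,0],[0,0,-0.2,0],[0,0,-0.2,0],[0,0,-0.1,0]]'
python3 -m inch '[[0,0,-0.1,0],[0,0,-0.1,0],[0,0,-0.1,0],[0,0,-0.1,0],[0,0,0,0]]'
python3 - <<'E'
from rel import *
rel([.523,.016,.171])
E
```

```text
time: 22.95
eef_pos: [0.5231, 0.0161, 0.1722]
eef_rot: [0.199, 1.57, -2.942]
wrist_force: [-3.1, 0.1, 2.4]
width: 0.033
time: 23.45
eef_pos: [0.5261, 0.0161, 0.1722]
eef_rot: [0.024, 1.569, -3.118]
wrist_force: [-5.0, 0.5, 4.2]
width: 0.0329
t 23.45 pos [0.5261 0.0161 0.1722] rot [ 0.024  1.569 -3.118] F [-5.   0.5  4.2] w 0.0329
y deg -89.99 j6 1.47 tilt [0.     0.0018]
need cm (tool x,y,z) [0.13 0.01 0.31]
```

```bash
python3 -m inch '[[-0.04,0,-0.1,0],[0,0,-0.1,0],[0,0,-0.1,0],[0,0,0,0],[0,0,0,0]]'
python3 -m inch '[[0,0,-0.1,0],[0,0,-0.1,0],[0,0,0,0],[0,0,0,0],[0,0,0,0]]'
python3 - <<'E'
from rel import *
rel([.523,.016,.171])
c=r.camera('wrist'); cv2.imwrite('pics/g_wrist.png',c['img']);
E
```

```text
time: 23.95
eef_pos: [0.5289, 0.0161, 0.1721]
eef_rot: [-0.027, 1.568, 3.115]
wrist_force: [-5.1, -0.6, 1.4]
width: 0.0328
time: 24.45
eef_pos: [0.5305, 0.0161, 0.1721]
eef_rot: [-0.012, 1.568, 3.13]
wrist_force: [-6.0, 0.1, 1.9]
width: 0.0329
t 24.45 pos [0.5305 0.0161 0.1721] rot [-0.012  1.568  3.13 ] F [-6.   0.1  1.9] w 0.0329
y deg -89.99 j6 1.47 tilt [-0.      0.0032]
need cm (tool x,y,z) [0.11 0.01 0.75]
```

```bash
python3 -m inch '[[0,0,-0.1,0],[0,0,-0.1,0],[0,0,0,0],[0,0,0,0],[0,0,0,0]]'
python3 -m inch '[[0,0,-0.1,0],[0,0,0,0],[0,0,0,0],[0,0,0,0],[0,0,0,0]]'
python3 - <<'E'
from rel import *
rel([.523,.016,.171])
c=r.camera('wrist'); cv2.imwrite('pics/h_wrist.png',c['img'])
g=cv2.imread('pics/g_wrist.png')
print(np.abs(c['img'].astype(int)-g).sum(2)[200:330,180:340].mean())
# brass pixels behind the lug (tongue / knob)
for n in ['f','g','h']:
    im=cv2.imread(f'pics/{n}_wrist.png'); H=cv2.cvtColor(im,cv2.COLOR_BGR2HSV)[300:350,245:280]
    m=(H[...,0]>17)&(H[...,0]<30)&(H[...,1]>90); y,x=np.nonzero(m); print(n,m.sum(),(y.min()+300,y.max()+300,x.mean()+245) if len(y) else '')
E
```

```text
time: 25.0
eef_pos: [0.5319, 0.0161, 0.1721]
eef_rot: [-0.012, 1.566, 3.13]
wrist_force: [-7.5, -0.7, 1.7]
width: 0.0331
time: 25.5
eef_pos: [0.5325, 0.0162, 0.172]
eef_rot: [-0.017, 1.565, 3.125]
wrist_force: [-6.7, 0.4, 3.5]
width: 0.0333
t 25.5 pos [0.5325 0.0162 0.172 ] rot [-0.017  1.565  3.125] F [-6.7  0.4  3.5] w 0.0333
y deg -89.99 j6 1.47 tilt [-0.0001  0.0053]
need cm (tool x,y,z) [0.11 0.02 0.95]
7.9326923076923075
f 128 (np.int64(315), np.int64(330), np.float64(261.484375))
g 165 (np.int64(310), np.int64(344), np.float64(262.2969696969697))
h 157 (np.int64(310), np.int64(344), np.float64(262.2420382165605))
```

The force levels at about 7 N while the upward part dropped, which suggests the catch snapped. I'll test this by backing off: if it is caught, the tree should follow and then pull back.

```bash
python3 -m inch '[[0,0,0.1,0],[0,0,0.2,0],[0,0,0.2,0],[0,0,0.1,0],[0,0,0,0]]'
python3 -m inch '[[0,0,0.1,0],[0,0,0.1,0],[0,0,0.1,0],[0,0,0,0],[0,0,0,0]]'
python3 -m inch '[[0,0,0.1,0],[0,0,0.1,0],[0,0,0,0],[0,0,0,0],[0,0,0,0]]'
python3 - <<'E'
from rel import *
rel([.523,.016,.171])
c=r.camera('wrist'); cv2.imwrite('pics/i_wrist.png',c['img'])
a=[cv2.resize(cv2.imread(f'pics/{n}_wrist.png')[190:350,195:330],(400,474),interpolation=cv2.INTER_CUBIC) for n in 'hi']
cv2.imwrite('pics/v12.png',np.hstack(a))
E
```

```text
time: 26.05
eef_pos: [0.5279, 0.0161, 0.172]
eef_rot: [-0.026, 1.569, 3.116]
wrist_force: [-4.8, -0.1, -0.4]
width: 0.0326
time: 26.55
eef_pos: [0.5259, 0.0161, 0.1724]
eef_rot: [0.187, 1.571, -2.954]
wrist_force: [-5.0, -0.3, -4.9]
width: 0.0332
time: 27.05
eef_pos: [0.5243, 0.016, 0.1728]
eef_rot: [3.017, 1.57, -0.125]
wrist_force: [-2.2, 0.2, -4.1]
width: 0.0327
t 27.05 pos [0.5243 0.016  0.1728] rot [ 3.017  1.57  -0.125] F [-2.2  0.2 -4.1] w 0.0327
y deg -90.0 j6 1.47 tilt [ 0.0001 -0.0008]
need cm (tool x,y,z) [0.18 0.   0.13]
```

```bash
python3 -m inch '[[0.05,0,0.1,0],[0.05,0,0.1,0],[0,0,0.1,0],[0,0,0,0],[0,0,0,0]]'
python3 - <<'E'
from rel import *
rel([.523,.016,.171])
c=r.camera('wrist'); cv2.imwrite('pics/i_wrist.png',c['img'])
a=[cv2.resize(cv2.imread(f'pics/{n}_wrist.png')[190:350,195:330],(400,474),interpolation=cv2.INTER_CUBIC) for n in 'hi']
cv2.imwrite('pics/v12.png',np.hstack(a))
H=cv2.cvtColor(c['img'],cv2.COLOR_BGR2HSV)[300:350,245:280]
m=(H[...,0]>17)&(H[...,0]<30)&(H[...,1]>90); y,x=np.nonzero(m); print(m.sum(),(y.min()+300,y.max()+300,x.mean()+245) if len(y) else '')
# distance lug front edge -> collar along the arm, per picture: rows of grey between collar and orange at columns 250-275
for n in 'fghi':
    im=cv2.imread(f'pics/{n}_wrist.png'); Hh=cv2.cvtColor(im,cv2.COLOR_BGR2HSV); print(n,[''.join('O' if (p[0]<20 and p[1]>150) else ('B' if p[0]<32 and p[1]>80 else ('.' if p[2]>110 else 'd')) for p in Hh[220:350:1,u]) for u in (252,262)])
E
```

```text
time: 27.6
eef_pos: [0.5219, 0.016, 0.1724]
eef_rot: [3.031, 1.568, -0.11]
wrist_force: [-0.1, -0.2, 2.5]
width: 0.0331
t 27.6 pos [0.5219 0.016  0.1724] rot [ 3.031  1.568 -0.11 ] F [-0.1 -0.2  2.5] w 0.0331
y deg -90.0 j6 1.47 tilt [ 0.0003 -0.0027]
need cm (tool x,y,z) [ 0.14 -0.   -0.11]
210 (np.int64(310), np.int64(344), np.float64(262.3333333333333))
f ['dd....d.............d.........BOOOOOOOOOOOOOOOOOOOOOOOOOOOOOOOOOOOOOOOOOOOOOOOOOOOOOOOOOOOBdddddddBBBddddddddddddddddddddddddddddd', '.....................dd....................OOOOOOOOOOOOOOOOOOOOOOOOOOOOOOOOOOOOOOOOOOOOOOB............BBBBBBBBB..............ddddd']
g ['....OOd....BBd....dddd.............dd.........OOOOOOOOOOOOOOOOOOOOOOOOOOOOOOOOOOOOOOOOOOOOBddddddddddddddddddddddddddddddddddddddd', '......................dd............dd.........OOOOOOOOOOOOOOOOOOOOOOOOOOOOOOOOOOOOOOOOOOOBBBBBBBBBBBBBBBBBBBBBBB..........BBddddd']
h ['d....OBd....Bdd....dddd............dd.........OOOOOOOOOOOOOOOOOOOOOOOOOOOOOOOOOOOOOOOOOOOOBddddddddddddddddddddddddddddddddddddddd', '......................dd.............dd........BOOOOOOOOOOOOOOOOOOOOOOOOOOOOOOOOOOOOOOOOOOOBBBBBBBBBBBBBBBBBBBBBBB..........dddddd']
i ['...OBd....Odd....dddd............dd..........OOOOOOOOOOOOOOOOOOOOOOOOOOOOOOOOOOOOOOOOOOOOOdddddddddddddddddddddddddddddddddddddddd', '.....................d.............dd.........OOOOOOOOOOOOOOOOOOOOOOOOOOOOOOOOOOOOOOOOOOOOBBBBBBBBBBBBBBBB...........BBBBBBBBddddd']
```

View pics/v12.png

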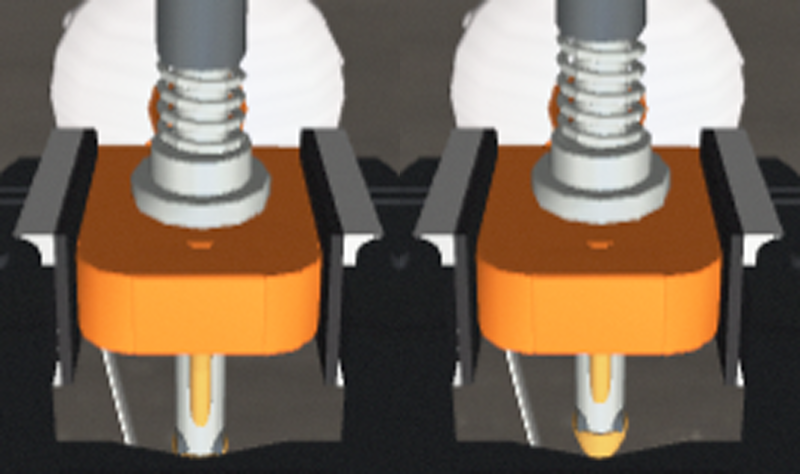

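The brass tongue now shows behind the lug at (600,375), with the collar still bearing on its front at (600,210) and no net push, so the catch is carrying the collar force. One short pull test before releasing.

```bash
python3 -m inch '[[0,0,0.1,0],[0,0,0.1,0],[0,0,0.05,0],[0,0,0,0],[0,0,0,0]]'
python3 -m inch '[[0.05,0,-0.1,0],[0.05,0,-0.1,0],[0,0,-0.05,0],[0,0,0,0],[0,0,0,0]]'
```

```text
time: 28.15
eef_pos: [0.5192, 0.016, 0.1721]
eef_rot: [3.025, 1.569, -0.116]
wrist_force: [2.6, 0.8, 2.2]
width: 0.033
time: 28.65
eef_pos: [0.5206, 0.0161, 0.1705]
eef_rot: [0.088, 1.57, -3.053]
wrist_force: [1.6, -0.1, 1.0]
width: 0.033
```

The pull test gave +2.6 N at 2.5 mm, so the stamp is held. Releasing and withdrawing straight up.

```bash
python3 -m inch '[[0.05,0,-0.1,0],[0.05,0,0,0],[0,0,0,0],[0,0,0,0],[0,0,0,0]]'
python3 -m inch '[[0,0,0,0],[0,0,0,0],[0,0,0,0],[0,0,0,0],[0,0,0,0]]' 0.62
python3 -m inch '[[-0.5,0,0,0],[-1.5,0,0,0],[-3,0,0,0],[-4,0,0,0],[-4,0,0,0]]'
python3 -m inch '[[-2,0,0,0],[0,0,0,0],[0,0,0,0],[0,0,0,0],[0,0,0,0]]'
python3 - <<'E'
from rel import *
st()
for n in ['wrist','side','scene']:
    c=r.camera(n); cv2.imwrite(f'pics/j_{n}.png',c['img'])
    for t in ['tip_of_arm','hub','seat','eye','roll_stamp']: print(n,t,[(round(d['p'],2),np.round(d['location'],4).tolist()) for d in r.place_of(c,t)[:4]])
E
```

```text
time: 29.15
eef_pos: [0.5218, 0.016, 0.1698]
eef_rot: [0.741, 1.571, -2.401]
wrist_force: [0.5, -1.3, 4.7]
width: 0.0329
time: 29.65
eef_pos: [0.5217, 0.0161, 0.1694]
eef_rot: [0.045, 1.57, -3.096]
wrist_force: [0.1, -0.1, -0.2]
width: 0.0531
time: 30.15
eef_pos: [0.5215, 0.0161, 0.3012]
eef_rot: [0.022, 1.57, -3.119]
wrist_force: [0.6, -0.5, 1.1]
width: 0.0532
time: 30.65
eef_pos: [0.5212, 0.0161, 0.3181]
eef_rot: [-0.085, 1.568, 3.057]
wrist_force: [0.8, -0.9, 0.1]
width: 0.0531
t 30.65 pos [0.5212 0.0161 0.3181] rot [-0.085  1.568  3.057] F [ 0.8 -0.9  0.1] w 0.0531
wrist tip_of_arm [(0.7, [0.4744, 0.0145, 0.1819])]
wrist hub [(0.68, [0.5954, 0.0137, 0.179]), (0.28, [0.545, 0.2354, -0.0017])]
wrist seat [(0.94, [0.5196, 0.0175, 0.1815]), (0.71, [0.5461, 0.2329, -0.0008]), (0.59, [0.4752, 0.0181, 0.1799])]
wrist eye [(0.82, [0.5177, 0.0179, 0.1721]), (0.75, [0.4334, -0.1183, 0.0631]), (0.67, [0.3341, -0.2384, 0.0641]), (0.59, [0.6373, -0.2678, -0.0013])]
wrist roll_stamp [(0.66, [0.4473, -0.3455, -0.0013]), (0.63, [0.434, -0.1183, -0.0045]), (0.62, [0.3328, -0.2359, 0.0016]), (0.42
[... 317 characters left out ...]
0.5, [0.4503, -0.3391, 0.0659])]
side roll_stamp [(0.63, [0.5197, 0.0155, 0.106]), (0.6, [0.4364, -0.1201, 0.001]), (0.59, [0.3398, -0.2361, 0.0006]), (0.45, [0.5492, 0.2283, 0.0008])]
scene tip_of_arm [(0.81, [0.4726, 0.0167, 0.1737])]
scene hub [(0.84, [0.5984, 0.0151, 0.1814]), (0.37, [0.5184, 0.0189, 0.1098])]
scene seat [(0.85, [0.5199, 0.0179, 0.1758]), (0.44, [0.4704, 0.0193, 0.1735])]
scene eye [(0.71, [0.4373, -0.1148, 0.0621]), (0.62, [0.5177, 0.0143, 0.1768]), (0.53, [0.3371, -0.2356, 0.0716]), (0.52, [0.4478, -0.346, 0.0642])]
scene roll_stamp [(0.82, [0.4483, -0.3419, -0.002]), (0.77, [0.3377, -0.236, 0.0003]), (0.74, [0.436, -0.1149, -0.0025]), (0.47, [0.5227, 0.0174, 0.1091])]
```

```bash
python3 - <<'E'
from h import *
c=r.camera('wrist'); H=cv2.cvtColor(c['img'],cv2.COLOR_BGR2HSV)
u0,v0=proj(c,[[.519,.016,.19]])[0]; t=proj(c,[[.477,.016,.178]])[0]; print(u0,v0,t)
ca=int(round(t[0]))
for u in range(ca-4,ca+3,2): print(u,''.join('O' if (p[0]<17 and p[1]>150) else ('B' if p[0]<32 and p[1]>80 else ('.' if p[2]>110 else 'd')) for p in H[int(v0)-60:int(t[1])+25,u]))
m=((H[...,0]<20)&(H[...,1]>150)&(H[...,2]>90)); m[:, :ca-50]=0; m[:,ca+50:]=0; y,x=np.nonzero(m[int(v0)-60:int(v0)+60]); b=cv2.minAreaRect(np.c_[x,y].astype(np.float32)); print('lug rect',b)
E
```

```text
262.99707837013096 189.82703247417635 [262.91686443 229.3632755 ]
259 ...................................................OOOOBBBBBBBBBBBBB........................BBBBBBddddddddddddddddddddddddddd
261 ...................................................BOOOBBBBBBBBBBBBBBBBBBBBBBBBBBBBBBB.......BBBBB..................ddddddddd
263 ...................................................BOOOBBBBBBBBBBBBBBBBBBBBBBBBBBBBBB........BBBBBBdddddddddddddddddd.ddd....
265 ...................................................OOOOBBBBBBBBBBBBB.........................BBBBBddddddddddddddddddddddddddd
lug rect ((262.5, 47.0), (94.0, 89.0), 90.0)
```

The tongue shows along its full unshaded length directly behind the lug, the collar touches the lug's front, and the fingers are clear. Handing in.

```bash
python3 -c "
from h import *
st(); print(r.job_done())"
```

```text
t 31.6 pos [0.5219 0.0161 0.3197] rot [ 2.213  1.571 -0.929] F [ 0.7 -0.2  0. ] w 0.0527
the job is handed in; nothing more can be done
None
```

The orange roll stamp is hanging on the empty arm at the front of the tree with the catch up behind it, as far as my checks show. The job was handed in at 31.6 s. No verdict is reported.

**What I did**
- **Turning:** I pushed the crown anticlockwise with shut fingers from about 53° to 180° in the world frame. The forces read after each step were about 3 N.
- **Pressing on:** I gripped the stamp by its lug, slid the eye over the arm and pressed it home. The last push was about 7 N, then I opened the fingers and withdrew upwards.

**Last checks**
- **Catch:** Backing off took the force to zero with the collar still bearing on the lug. A further 2.5 mm pull gave 2.6 N, so the catch holds. The wrist picture showed the brass tongue behind the lug, and a pixel scan after release agreed.
- **Position:** The networks put the eye at about (0.518–0.520, 0.016, 0.174) m. That is about 4 mm below the arm's centre line, as it should be when hanging.
- **Arm direction:** The three cameras disagreed on the stud, giving 180°, 184° and 193°. I relied on the wrist camera's 184°, which puts the tip within about 8 mm of the stud's line; by the worst reading it would be about 26 mm.

**Where checks disagreed or went wrong**
- **Rough moment:** The first contact with the catch reached about 10 N sideways and 8 N upwards at the wrist, because the stamp was about 1.5 mm low. I raised it and the force fell to 2 N.
- **Seat position:** The networks' readings of the seat spread from x = 0.520 to 0.527 m. The 2 mm fit along the arm therefore rests on the catch, collar and pull evidence rather than on position.
- **Not rechecked:** I did not measure the other things on the counter again at the end.

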